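# Reset the air pressure at the bench rail

## Task

Set the air for the glue gun at the bench air rail: grip the regulator knob on the underside of the rail, pull it down to unlock it, and turn it until the gauge needle stands at the set mark on the gauge's rim. Then push the knob gently up until it drops into its locking teeth and is fully home with the needle still at the mark; if it stops on a tooth, do not force it but ease it round a little and feel for the gap. Leave the set mark and the things on the bench alone, and let go at the end.

Things in the scene. Friction and masses are not known exactly. Their poses are not given: they have to be found in the camera images.
- rail: Bench air rail, fixed: a level aluminium bar 24 mm wide, 430 mm long along its y axis, underside 147 mm and top 163 mm above the bench, on 22 mm legs at y = +-195 mm. Origin on the bench under the bar's middle, z up. Couplings stick out 45 mm from its -x face at y = -125 and +62 mm; cock and pipe beyond the -y end. Knob under the bar at y = -35 mm, 4 mm plug above; gauge on top at y = +125 mm
- knob_grip (a point): Centre of the regulator knob, on its vertical axis and half-way up: a black fluted round knob, 52 mm across and 22 mm high, its top 9 mm below the bar when locked. Can be pinched across its diameter by fingers that come down on both sides of the bar. Moves down with the knob
- knob_pull (a joint): How far the knob is pulled down, m: 0 = up, fully home, locked; 0.006 = down, unlocked, at its stop. Stays where it is left; takes about 5 N to slide
- knob (a joint): Angle of the knob, rad: grows counter-clockwise seen from above (clockwise seen from below), which raises the pressure. Range -0.4 to 6.5; stays where it is left; takes about 0.12 N m to turn when unlocked. Up at home it is held by teeth and must not be turned
- needle (a joint): Angle of the gauge needle, rad, clockwise seen from above; it turns 0.5 rad for each rad of the knob
- set_mark (a joint): Angle of the set mark, a small brass clip on the gauge's rim with a point over the dial, in the same measure: the needle stands at the mark when the two values are equal. Not to be moved
- needle_tip (a point): Point on the black needle near its tip, 22 mm from the gauge's centre; the dial faces up
- mark_tip (a point): Point of the set mark, 22 mm from the gauge's centre
- gauge_centre (a point): Centre of the gauge's dial, 200 mm above the bench; the round gauge stands on the bar, face up, 63 mm across, its top 205 mm above the bench
- lock_pins: Four 2.4 mm steel pins that stand up from the knob's top, hidden inside it; its origin lies on the knob's axis, at the underside of the bar when locked
- bonnet: Dark flange, 43 mm across, under the bar above the knob, with a ring of evenly spaced square-ended locking teeth; origin on the knob's axis at the bar's underside. As the knob is pushed up the pins meet the teeth after about 2 mm and go on up only into a gap; from any angle there is a gap within 0.27 rad one way or the other. More than 30 N between pins and teeth would chip them
- glue_jar: Amber jar, 68 mm across, 85 mm high, a bystander near the rail
- tape_roll: Roll of tape, 96 mm across, 48 mm high, lying behind the rail, a bystander
- spray_can: Spray can, 60 mm across, 130 mm high, a bystander
- oil_bottle: Clear bottle, 64 mm across, 150 mm high, a bystander
- air_stapler: Pneumatic stapler lying on its side, a bystander
- shears: Trimming shears lying in front of the rail, a bystander
- trim_panel: White plastic trim panel with clips, lying flat, a bystander

How it is judged (in metres and radians):
On the way, in this order (a step that is already met when the one before it is completed fails the run):
1. the knob is pulled down, unlocked (value of joint knob_pull above 0.004 m), for 0.2 s.
2. with the knob down, the needle has been turned to the mark (horizontal distance between needle_tip and mark_tip below 0.0045 m and value of joint knob_pull above 0.0025 m), for 0.2 s.
3. the knob is pushed home into its teeth (value of joint knob_pull below 0.0015 m), for 0.2 s.
At the end, for the whole second after the job is handed in: The knob is up within 1.5 mm of fully home, locked in its teeth; the needle tip is within 4.5 mm (about 0.2 rad, 0.4 bar) of the set mark; the fingers touch nothing (value of joint knob_pull below 0.0015 m and horizontal distance between needle_tip and mark_tip below 0.0045 m and contact force between the fingers and anything else below 0.5 N).
It fails at once if the locking pins are forced against the teeth with more than 30 N, by pushing up on a tooth or by turning the locked knob (contact force between lock_pins and bonnet above 30 N).
It fails at once if the set mark is moved by more than 3 mm (distance of mark_tip from where it was at the start of the episode above 0.003 m).
It fails at once if a thing on the bench is moved by more than 30 mm (distance of any of glue_jar, tape_roll, spray_can, oil_bottle, air_stapler, shears, trim_panel from where it was at the start of the episode above 0.03 m).
It also fails if it takes over 67 s, if anything falls off the work surface, if the arm or the gripper's body presses on something with over 40 N, if the wrist force passes 120 N, or if a joint passes its speed limit or range.

## Robot

A 6-joint arm with a two-finger parallel gripper is mounted at the origin on the work surface. World frame = base frame: x ahead of the robot, y to its left, z up, the work surface at z = 0. Lengths are in mm, angles in rad, forces in N, time in s.
With the tool pointing down it reaches from about 350 to 975 mm from the base axis. Payload 7.1 kg.
Tool frame: the origin (TCP) lies at the very end of the fingers, on their centre line; the grasp point (between the pads) lies 19 mm behind it (ctrl.tcp_to_grasp is the distance from the TCP to the grasp point, in mm); z points along the fingers, x is the direction in which the jaws open and shut, and the axes are right-handed (so a half turn about z gives the same grasp; the last joint's range is limited). The gripper opens to 88 mm and grips with 3 to 60 N. Pads are 20 mm wide; open, the fingers measure 115 mm over their backs; the gripper's body (75 mm by 178 mm) begins 61 mm behind the grasp point.
Start: joints at [1.172, 0.423, 1.63, -0, 1.089, -0.019], TCP at [231.677, 580.457, 222.675] pointing down, gripper open.
Joint ranges: [-3, 3], [-0.9, 2.11], [0.09, 2.58], [-1.31, 4.45], [0.11, 2.69], [-2.54, 2.54]. Speed limits (rad/s): [2.39, 2.39, 3.01, 3.14, 3.14, 3.14].

## Interface

Orientations are given as a rotation vector (axis times angle).
In Python, from workcell import get_obs, viewer, ctrl, masks_of gives the robot as it stands. The module is installed in compiled form; this text tells all that it offers.
- The arm moves only by the shell command python3 -m inch 'ROWS'. ROWS is JSON, a list of rows, each an object of numbers: "tx", "ty", "tz": the shift along the tool's x, y, z in cm; "ax", "ay", "az": the turn, a rotation vector about the tool's x, y, z in degrees; "jaw": the opening, from 0 (shut) to 1 (fully open). In form: [{"tx": .., "ty": .., "tz": .., "ax": .., "ay": .., "az": .., "jaw": ..}, ...]. A call has 1 to 12 rows; each row shifts and turns the commanded pose from where the row before left it, along the tool's axes as they then stand; what a row does not reach is not made up. A row lasts 1/8 s, in which the tool goes at most 62.5 mm and 10.7 degrees, less where a joint would pass 70% of its speed; a pose out of reach is approached as far as the arm can. A call is refused whole if a number of a shift passes 6.25 or a number of a turn 10.7, either way. A call with a gripper value outside its range is refused whole. The fingers move at their own pace and stop on an object; the grip force is fixed at half the most. Time passes only in rows, so rows that do not move let the fingers close. It gives the time, the measured TCP pose, the force and the opening at its end, in the units of the state.
- get_obs(): the state, without advancing time (a new reading comes with each control period).
- viewer.get_image(name): name is "side" or "top"; returns (picture, depth): 400x640x3 uint8, red, green, blue; 400x640 float32, mm along the optical axis (not along the pixel's ray), 0 where there is no reading.
- viewer.get_calibration(name): a dict with "fx", "fy", "cx", "cy" (pixels), "rvec" (rotation vector, rad) and "tvec" (3), from world to camera coordinates, as OpenCV has them. Camera axes: x right, y down, z forward; pixel columns grow to the right and rows downward; lengths in mm; the calibration is good to about 2 mm. A picture is of the moment at which its call begins. get_calibration takes no time and is no camera call.
- ctrl.close_job(): hands the job in, once; it reports no verdict.
Trained networks look in the newest picture that a camera, given by its name, has taken for a name from the list of things; names that differ only in an ending like _2 or _b are one class to them, and where a whole thing is asked for, a point or a joint stands for the part that bears it (a point fixed in the world has none). Each returns a list of dicts, best first, with "score" (0 to 1); they miss things now and then, are a little off and sometimes report something else, mostly with a low value. They report only what shows in the picture. A call takes as long as a camera call.
- masks_of(camera, thing): "pixels" (400x640 bool, what is visible of it) and "location" ([column, row] in pixels, amid what is visible of it).
The state is a dict: "t": time; "qpos": joint angles; "qvel": joint speeds; "joint_torque": joint torques, N m; "ee_pos": TCP position; "orientation": TCP orientation; "ft_force": force on the tool from outside, world axes, zero at the start; "moment": the same for the moment, N m; "width": finger opening in mm.
Only numpy, scipy, OpenCV 4.12 (cv2) and the standard library are available. Lean on these libraries where they do the work, as an engineer would, in place of code of your own. Each camera call takes 0.05 s, during which the arm holds its last target. There are 200 camera calls.

## Working session

There is one attempt and no reset: what is moved stays moved. The work goes in short steps, Python scripts to look and compute and a shell command to move; the robot and the scene stay as the last step left them, time stands still between calls to the robot, and variables do not carry over. Pictures are saved under pics/ and viewed, about 8 in all and at most 12, crops included, and the job is handed in when it is done.

```bash
mkdir -p pics; cat > h.py <<'E'
import numpy as np, cv2
from workcell import get_obs, viewer, ctrl, masks_of
def cal(n):
    c=viewer.get_calibration(n); R,_=cv2.Rodrigues(np.array(c["rvec"],float)); return c,R,np.array(c["tvec"],float).ravel()
def unproj(n,uv,d):
    c,R,t=cal(n); uv=np.atleast_2d(uv); d=np.atleast_1d(d)
    p=np.c_[(uv[:,0]-c["cx"])/c["fx"]*d,(uv[:,1]-c["cy"])/c["fy"]*d,d]
    return (p-t)@R
def onz(n,uv,z):
    c,R,t=cal(n); r=R.T@np.array([(uv[0]-c["cx"])/c["fx"],(uv[1]-c["cy"])/c["fy"],1]); o=-R.T@t
    return o+r*(z-o[2])/r[2]
def proj(n,P):
    c,R,t=cal(n); p=R@np.array(P,float)+t; return [c["fx"]*p[0]/p[2]+c["cx"],c["fy"]*p[1]/p[2]+c["cy"]]
def maskpts(n,m,d):
    v,u=np.nonzero(m&(d>0)); return unproj(n,np.c_[u,v],d[v,u])
E
python3 - <<'E'
from h import *
np.set_printoptions(precision=1,suppress=True)
for n in("top","side"):
    im,d=viewer.get_image(n); cv2.imwrite(f"pics/{n}0.png",im[:,:,::-1]); np.save(f"pics/{n}0d.npy",d)
    c,R,t=cal(n); print(n,"cam",-R.T@t)
    for th in("rail","knob_grip","gauge_centre","needle_tip","mark_tip","bonnet","glue_jar","tape_roll","spray_can","oil_bottle","air_stapler","shears","trim_panel"):
        for r in masks_of(n,th)[:1]:
            P=maskpts(n,r["pixels"],d)
            print(th,round(r["score"],2),np.array(r["location"]),r["pixels"].sum(), np.median(P,0),np.percentile(P,2,axis=0),np.percentile(P,98,axis=0))
            if th=="rail" and n=="top":
                Q=P[abs(P[:,2]-163)<5]; rect=cv2.minAreaRect(Q[:,:2].astype(np.float32)); print(len(Q),rect)
o=get_obs(); print(o)
E
```

```text
top cam [ 489.2   17.9 1297.3]
knob_grip 0.51 [306.3 213.4] 19 [564.4  44.8 138.8] [559.7  34.2 127. ] [567.3  52.6 142.2]
gauge_centre 0.84 [300.1 204.1] 2840 [581.7  62.3 164.6] [ 538.9 -194.8    5.2] [622.1 286.3 204. ]
needle_tip 0.67 [351.8 133.9] 560 [768.9 -81.7 128.6] [ 750.4 -111.3    1. ] [803.7 -56.1 135. ]
bonnet 0.5 [305.6 198. ] 29 [602.1  45.8 148.3] [569.2  35.3 140.8] [606.9  57.6 155.4]
glue_jar 0.74 [255.7 210.5] 195 [570.9 181.8  85.4] [547.6 141.7  43.6] [588.3 200.8  91.1]
tape_roll 0.88 [319.5 172.3] 359 [668.1  17.7  47.6] [610.2 -19.4   1.5] [697.5  71.4  53.8]
spray_can 0.81 [353.4 136.8] 524 [767.9 -80.7 128.7] [ 750.3 -108.5    9.9] [801.2 -55.8 135.2]
oil_bottle 0.91 [293.3 148.3] 502 [740.6  81.  104.6] [721.5  53.6  16.6] [774.2 111.7 153.5]
air_stapler 0.6 [478.4 245.1] 1362 [ 470.9 -445.    34.7] [ 420.3 -561.3   18.1] [ 556.8 -402.1   42.6]
shears 0.91 [300.6 246.4] 616 [467.8  59.6   8.4] [423.9  -4.7  -0.6] [494.6 191.1  15. ]
trim_panel 0.55 [165.  251.7] 5416 [458.4 468.9   7. ] [340.2 398.5   1.8] [679.1 595.3  13.2]
side cam [-331.9 -952.1 1194
[... 796 characters left out ...]
.6  80.4] [718.9  49.6   8.8] [767.7  99.  152. ]
air_stapler 0.58 [399.5 332.3] 1326 [ 460.4 -461.5   31.7] [ 414.2 -567.5    8.8] [ 553.3 -407.7   41.4]
shears 0.79 [272.1 247.5] 357 [467.3  48.5   7.7] [419.6  -9.5  -2.2] [495.9 191.   14.2]
trim_panel 0.65 [204.2 194.3] 1774 [455.7 466.5   6.1] [339.7 397.6  -1.2] [674.4 591.4  14.1]
{'t': 1.4, 'qpos': array([ 1.2,  0.4,  1.6, -0. ,  1.1, -0. ]), 'qvel': array([ 0., -0., -0.,  0., -0.,  0.]), 'joint_torque': array([  0. , -54.5, -27.4,   0.1,   0. ,  -0. ]), 'ee_pos': array([231.6, 580.4, 222.6]), 'orientation': array([ 2.6,  1.8, -0. ]), 'ft_force': array([0.1, 0.2, 0.8]), 'moment': array([-0. ,  0.1, -0. ]), 'width': 87.90843445392889}
```

```bash
python3 - <<'E'
from h import *
np.set_printoptions(precision=1,suppress=True)
im=cv2.imread("pics/top0.png"); d=np.load("pics/top0d.npy")
v,u=np.nonzero(d>0); P=unproj("top",np.c_[u,v],d[v,u])
reg=(P[:,0]>500)&(P[:,0]<660)&(P[:,1]>-240)&(P[:,1]<330)
Q=P[reg&(abs(P[:,2]-163)<4)][:,:2].astype(np.float32); print("bar",len(Q),cv2.minAreaRect(Q))
l=cv2.fitLine(Q,cv2.DIST_HUBER,0,.01,.01).ravel();print(l)
G=P[reg&(P[:,2]>195)&(P[:,2]<212)]; print("gauge",len(G),np.median(G,0),cv2.minEnclosingCircle(G[:,:2].astype(np.float32)))
a=cv2.resize(im[150:270,210:390],None,fx=4.4,fy=4.4,interpolation=cv2.INTER_CUBIC); 
s=cv2.imread("pics/side0.png"); b=cv2.resize(s[150:270,210:390],None,fx=4.4,fy=4.4,interpolation=cv2.INTER_CUBIC)
cv2.imwrite("pics/a.png",a);cv2.imwrite("pics/b.png",b)
for n in("top","side"): print(n,cal(n)[0]["fx"], proj(n,[581,62,164]))
E
```

```text
bar 1408 ((563.51513671875, 50.32411193847656), (499.32501220703125, 69.39287567138672), 84.92068481445312)
[  0.1   1.  582.2  36.1]
gauge 447 [601.2 208.6 198.2] ((601.0523071289062, 208.82302856445312), 33.181732177734375)
top 438.42863330508374 [np.float64(299.1014765081518), np.float64(204.0879400797637)]
side 505.1486982825966 [np.float64(296.2884769431107), np.float64(195.81696167544013)]
```

View pics/a.png

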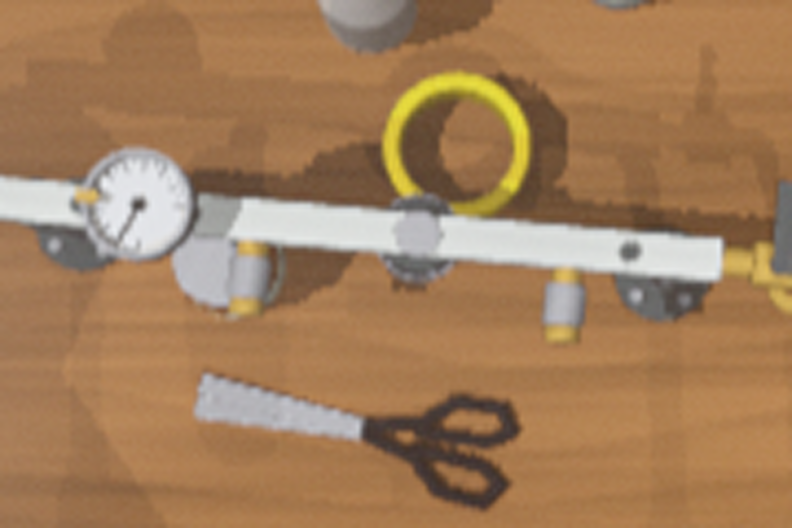

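View pics/b.png

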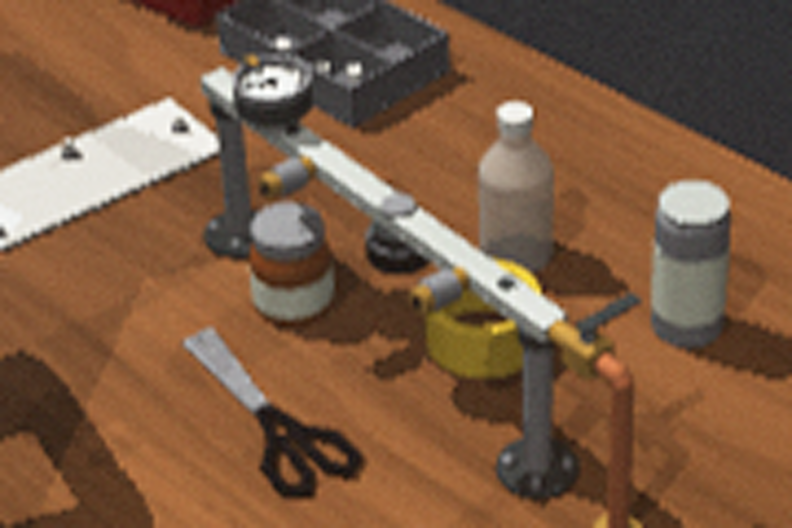

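```bash
python3 - <<'E'
from h import *
from scipy.spatial.transform import Rotation as Ro
np.set_printoptions(precision=2,suppress=True)
px=lambda x,y:((x+.5)/4.4+210-.5,(y+.5)/4.4+150-.5)
g=onz("top",px(138,204),200); p=onz("top",px(418,233),167); e=onz("top",px(722,258),163)
print("gauge",g,"plug",p,"end",e, np.linalg.norm(g-p),np.linalg.norm((p-e)[:2]))
gs=onz("side",px(274,82),200); ps=onz("side",px(398,204),167); print("side",gs,ps)
k=px(398,246);print("knob side",onz("side",k,127))
# white bar pixels
im=cv2.imread("pics/top0.png"); d=np.load("pics/top0d.npy")
v,u=np.nonzero((d>0)&(im.min(2)>190)); P=unproj("top",np.c_[u,v],d[v,u])
Q=P[(P[:,0]>530)&(P[:,0]<640)&(P[:,1]>-190)&(P[:,1]<150)&(abs(P[:,2]-163)<8)]
print(len(Q),np.median(Q[:,2]),cv2.fitLine(Q[:,:2].astype(np.float32),cv2.DIST_HUBER,0,.01,.01).ravel())
o=get_obs(); R=Ro.from_rotvec(o["orientation"]); print(R.as_matrix())
for n,q in(("needle",(118,243)),("mark",(98,197))):
    w=onz("top",px(*q),200)-g; print(n,w,np.degrees(np.arctan2(w[1],w[0])))
E
```

```text
gauge [599.25 206.57 200.  ] plug [584.63  47.62 167.  ] end [ 569.29 -131.52  163.  ] 162.99936739832006 179.791910577384
side [601.84 205.63 200.  ] [586.43  49.07 167.  ]
knob side [584.52  49.28 127.  ]
855 163.95298264158313 [  0.09   1.   581.54   9.19]
[[ 0.37  0.93 -0.  ]
 [ 0.93 -0.37 -0.  ]
 [-0.    0.   -1.  ]]
needle [-22.29  11.18   0.  ] 153.35602287398723
mark [ 4.13 22.86  0.  ] 79.76702525232162
```

The top view (crop ×4.4) shows the gauge centre at (138,204), the needle pointing down-left and the brass mark at the left. The regulator plug is at (418,233). In the side view the knob is at about (398,246). The knob axis comes out at about (585, 48.5) with the bar turned about -5°. The needle has to move about 74° clockwise, so the knob turns about +147°.

```bash
python3 -m inch '[{"tx":-3.03,"ty":4.376},{"tx":-3.03,"ty":4.376},{"tx":-3.03,"ty":4.376},{"tx":-3.03,"ty":4.376},{"tx":-3.03,"ty":4.376},{"tx":-3.03,"ty":4.376},{"tx":-3.03,"ty":4.376},{"tx":-3.03,"ty":4.376},{"tx":-3.03,"ty":4.376},{"tx":-3.03,"ty":4.376},{"tx":-3.03,"ty":4.376},{"tx":-3.03,"ty":4.376}]'; python3 -m inch '[{"az":9.85,"jaw":1},{"az":9.85},{"az":9.85},{"az":9.85},{"az":9.85},{"az":9.85},{"az":9.85},{"az":9.85},{"az":9.85},{"az":9.85},{},{}]'
```

```text
$[0]: bad value
$[0]: bad value
```

```bash
python3 -m inch '[{"tx":-3.03,"ty":4.376,"tz":0,"ax":0,"ay":0,"az":0,"jaw":1},{"tx":-3.03,"ty":4.376,"tz":0,"ax":0,"ay":0,"az":0,"jaw":1},{"tx":-3.03,"ty":4.376,"tz":0,"ax":0,"ay":0,"az":0,"jaw":1},{"tx":-3.03,"ty":4.376,"tz":0,"ax":0,"ay":0,"az":0,"jaw":1},{"tx":-3.03,"ty":4.376,"tz":0,"ax":0,"ay":0,"az":0,"jaw":1},{"tx":-3.03,"ty":4.376,"tz":0,"ax":0,"ay":0,"az":0,"jaw":1},{"tx":-3.03,"ty":4.376,"tz":0,"ax":0,"ay":0,"az":0,"jaw":1},{"tx":-3.03,"ty":4.376,"tz":0,"ax":0,"ay":0,"az":0,"jaw":1},{"tx":-3.03,"ty":4.376,"tz":0,"ax":0,"ay":0,"az":0,"jaw":1},{"tx":-3.03,"ty":4.376,"tz":0,"ax":0,"ay":0,"az":0,"jaw":1},{"tx":-3.03,"ty":4.376,"tz":0,"ax":0,"ay":0,"az":0,"jaw":1},{"tx":-3.03,"ty":4.376,"tz":0,"ax":0,"ay":0,"az":0,"jaw":1}]'
```

```text
t: 2.9
ee_pos: [585.5, 46.5, 222.9]
orientation: [2.601, 1.762, 0.001]
ft_force: [1.3, 0.5, -0.1]
width: 87.3
```

```bash
cat >> h.py <<'E'
from scipy.spatial.transform import Rotation as Ro
def st(tx=585.2,ty=48.5,tz=None):
    o=get_obs(); M=Ro.from_rotvec(o["orientation"]).as_matrix(); e=o["ee_pos"]
    d=np.array([tx,ty,e[2] if tz is None else tz])-e
    print("t",round(o["t"],2),"pos",e.round(1),"jawyaw-rail",round(float(np.degrees(np.arctan2(M[1,0],M[0,0])))+5.2,1),"tilt",M[:,2].round(3),"F",o["ft_force"].round(1),"M",o["moment"].round(2),"w",round(o["width"],1),"tool delta cm",(M.T@d/10).round(2))
E
python3 -m inch '[{"tx":0,"ty":0,"tz":0,"ax":0,"ay":0,"az":9.85,"jaw":1},{"tx":0,"ty":0,"tz":0,"ax":0,"ay":0,"az":9.85,"jaw":1},{"tx":0,"ty":0,"tz":0,"ax":0,"ay":0,"az":9.85,"jaw":1},{"tx":0,"ty":0,"tz":0,"ax":0,"ay":0,"az":9.85,"jaw":1},{"tx":0,"ty":0,"tz":0,"ax":0,"ay":0,"az":9.85,"jaw":1},{"tx":0,"ty":0,"tz":0,"ax":0,"ay":0,"az":9.85,"jaw":1},{"tx":0,"ty":0,"tz":0,"ax":0,"ay":0,"az":9.85,"jaw":1},{"tx":0,"ty":0,"tz":0,"ax":0,"ay":0,"az":9.85,"jaw":1},{"tx":0,"ty":0,"tz":0,"ax":0,"ay":0,"az":9.85,"jaw":1},{"tx":0,"ty":0,"tz":0,"ax":0,"ay":0,"az":9.85,"jaw":1},{"tx":0,"ty":0,"tz":0,"ax":0,"ay":0,"az":0,"jaw":1}]'; python3 -c "
from h import *
st(tz=108)"
```

```text
t: 4.28
ee_pos: [584.6, 48.1, 222.7]
orientation: [3.033, -0.818, 0.0]
ft_force: [0.2, 0.6, -0.9]
width: 87.7
t 4.28 pos [584.6  48.1 222.7] jawyaw-rail -25.0 tilt [ 0. -0. -1.] F [ 0.2  0.6 -0.9] M [-0.04  0.1  -0.05] w 87.7 tool delta cm [ 0.03 -0.07 11.47]
```

```bash
python3 -m inch '[{"tx":0.03,"ty":-0.07,"tz":2.5,"ax":0,"ay":0,"az":0,"jaw":1},{"tx":0,"ty":0,"tz":2.5,"ax":0,"ay":0,"az":0,"jaw":1},{"tx":0,"ty":0,"tz":2,"ax":0,"ay":0,"az":0,"jaw":1},{"tx":0,"ty":0,"tz":2,"ax":0,"ay":0,"az":0,"jaw":1},{"tx":0,"ty":0,"tz":1.5,"ax":0,"ay":0,"az":0,"jaw":1},{"tx":0,"ty":0,"tz":0.97,"ax":0,"ay":0,"az":0,"jaw":1},{"tx":0,"ty":0,"tz":0,"ax":0,"ay":0,"az":0,"jaw":1}]'; python3 -c "
from h import *
st(tz=108)
im,d=viewer.get_image('side'); cv2.imwrite('pics/s1.png',cv2.resize(im[150:270,210:390,::-1],None,fx=4.4,fy=4.4,interpolation=cv2.INTER_CUBIC))"
```

```text
t: 5.15
ee_pos: [584.9, 48.5, 107.5]
orientation: [3.033, -0.819, -0.002]
ft_force: [0.5, 0.7, 1.0]
width: 88.0
t 5.15 pos [584.9  48.5 107.5] jawyaw-rail -25.0 tilt [-0.001 -0.    -1.   ] F [0.5 0.7 1. ] M [-0.05  0.09 -0.08] w 88.0 tool delta cm [ 0.03 -0.01 -0.05]
```

View pics/s1.png

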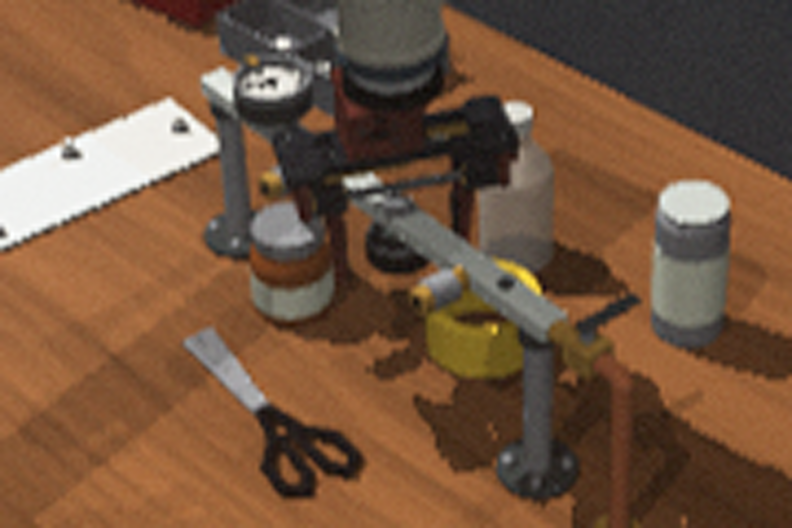

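The fingers, at about (338,240) and (462,205), straddle the bar and the knob at (398,246). Next I close the jaws.

```bash
python3 -m inch '[{"tx":0,"ty":0,"tz":0,"ax":0,"ay":0,"az":0,"jaw":0.45},{"tx":0,"ty":0,"tz":0,"ax":0,"ay":0,"az":0,"jaw":0.3},{"tx":0,"ty":0,"tz":0,"ax":0,"ay":0,"az":0,"jaw":0.3},{"tx":0,"ty":0,"tz":0,"ax":0,"ay":0,"az":0,"jaw":0.3},{"tx":0,"ty":0,"tz":0,"ax":0,"ay":0,"az":0,"jaw":0.3},{"tx":0,"ty":0,"tz":0,"ax":0,"ay":0,"az":0,"jaw":0.3}]'; python3 -c "
from h import *
st()"
```

```text
t: 5.95
ee_pos: [585.3, 48.5, 108.1]
orientation: [-3.033, 0.82, -0.0]
ft_force: [-0.2, 0.4, 1.9]
width: 51.2
t 5.95 pos [585.3  48.5 108.1] jawyaw-rail -25.1 tilt [ 0. -0. -1.] F [-0.2  0.4  1.9] M [-0.09  0.15  0.01] w 51.2 tool delta cm [-0.01  0.01 -0.  ]
```

```bash
python3 -m inch '[{"tx":0,"ty":0,"tz":0.15,"ax":0,"ay":0,"az":0,"jaw":0.3},{"tx":0,"ty":0,"tz":0.15,"ax":0,"ay":0,"az":0,"jaw":0.3},{"tx":0,"ty":0,"tz":0.15,"ax":0,"ay":0,"az":0,"jaw":0.3},{"tx":0,"ty":0,"tz":0.15,"ax":0,"ay":0,"az":0,"jaw":0.3},{"tx":0,"ty":0,"tz":0,"ax":0,"ay":0,"az":0,"jaw":0.3},{"tx":0,"ty":0,"tz":0,"ax":0,"ay":0,"az":0,"jaw":0.3}]'; python3 -c "
from h import *
st()"
```

```text
t: 6.7
ee_pos: [585.3, 48.5, 102.1]
orientation: [-3.033, 0.82, -0.0]
ft_force: [-1.2, -0.3, 6.1]
width: 51.5
t 6.7 pos [585.3  48.5 102.1] jawyaw-rail -25.1 tilt [ 0. -0. -1.] F [-1.2 -0.3  6.1] M [-0.11  0.23  0.05] w 51.5 tool delta cm [-0.01  0.01 -0.  ]
```

```bash
python3 -m inch '[{"tx":0,"ty":0,"tz":0.04,"ax":0,"ay":0,"az":0,"jaw":0.3},{"tx":0,"ty":0,"tz":0.04,"ax":0,"ay":0,"az":0,"jaw":0.3},{"tx":0,"ty":0,"tz":0,"ax":0,"ay":0,"az":0,"jaw":0.3}]'; python3 -c "
from h import *
st()"
```

```text
t: 7.08
ee_pos: [585.4, 48.6, 102.0]
orientation: [-3.033, 0.82, -0.001]
ft_force: [-2.9, -0.3, 12.2]
width: 51.5
t 7.08 pos [585.4  48.6 102. ] jawyaw-rail -25.1 tilt [ 0. -0. -1.] F [-2.9 -0.3 12.2] M [-0.17  0.61 -0.  ] w 51.5 tool delta cm [-0.01  0.01 -0.  ]
```

The knob is on its stop: the force rises and the height no longer changes. Now the first turning stroke.

```bash
python3 -m inch '[{"tx":0,"ty":0,"tz":-0.06,"ax":0,"ay":0,"az":-5,"jaw":0.3},{"tx":0,"ty":0,"tz":0,"ax":0,"ay":0,"az":-5,"jaw":0.3},{"tx":0,"ty":0,"tz":0,"ax":0,"ay":0,"az":-5,"jaw":0.3},{"tx":0,"ty":0,"tz":0,"ax":0,"ay":0,"az":-5,"jaw":0.3},{"tx":0,"ty":0,"tz":0,"ax":0,"ay":0,"az":-5,"jaw":0.3},{"tx":0,"ty":0,"tz":0,"ax":0,"ay":0,"az":-5,"jaw":0.3},{"tx":0,"ty":0,"tz":0,"ax":0,"ay":0,"az":-5,"jaw":0.3},{"tx":0,"ty":0,"tz":0,"ax":0,"ay":0,"az":-5,"jaw":0.3},{"tx":0,"ty":0,"tz":0,"ax":0,"ay":0,"az":-5,"jaw":0.3},{"tx":0,"ty":0,"tz":0,"ax":0,"ay":0,"az":-5,"jaw":0.3},{"tx":0,"ty":0,"tz":0,"ax":0,"ay":0,"az":0,"jaw":0.3}]'; python3 -c "
from h import *
st()
im,d=viewer.get_image('top'); cv2.imwrite('pics/t2.png',cv2.resize(im[170:230,210:330,::-1],None,fx=6.6,fy=6.6,interpolation=cv2.INTER_CUBIC))"
```

```text
t: 8.45
ee_pos: [585.2, 48.6, 102.0]
orientation: [-3.095, -0.54, -0.0]
ft_force: [-1.8, -0.6, 7.9]
width: 51.8
t 8.45 pos [585.2  48.6 102. ] jawyaw-rail 25.0 tilt [ 0.  0. -1.] F [-1.8 -0.6  7.9] M [-0.06  0.32  0.09] w 51.8 tool delta cm [-0.    0.01 -0.  ]
```

View pics/t2.png

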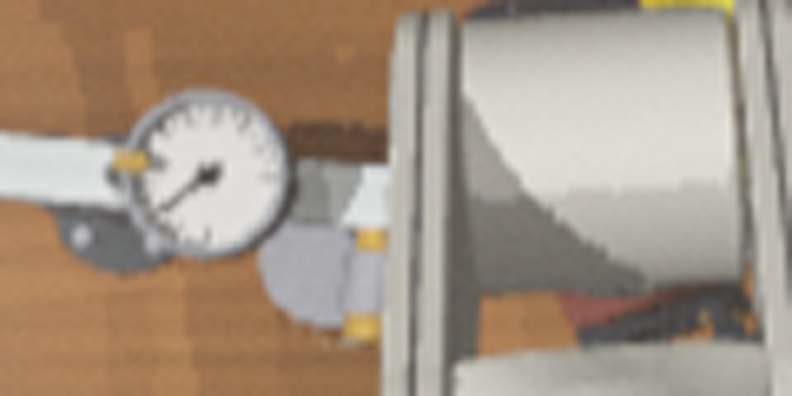

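The needle tip is at (165,209) about the centre (208,175), so it moved about 25°, as expected. The mark's point is at about (145,161), which leaves about 50° of needle, or about 100° of knob.

```bash
python3 -m inch '[{"tx":0,"ty":0,"tz":-0.02,"ax":0,"ay":0,"az":0,"jaw":0.9},{"tx":0,"ty":0,"tz":0,"ax":0,"ay":0,"az":0,"jaw":0.9},{"tx":0,"ty":0,"tz":0,"ax":0,"ay":0,"az":0,"jaw":0.9},{"tx":0,"ty":0,"tz":0,"ax":0,"ay":0,"az":0,"jaw":0.9},{"tx":0,"ty":0,"tz":0,"ax":0,"ay":0,"az":10,"jaw":0.9},{"tx":0,"ty":0,"tz":0,"ax":0,"ay":0,"az":10,"jaw":0.9},{"tx":0,"ty":0,"tz":0,"ax":0,"ay":0,"az":10,"jaw":0.9},{"tx":0,"ty":0,"tz":0,"ax":0,"ay":0,"az":10,"jaw":0.9},{"tx":0,"ty":0,"tz":0,"ax":0,"ay":0,"az":10,"jaw":0.9},{"tx":0,"ty":0,"tz":0,"ax":0,"ay":0,"az":0,"jaw":0.9}]'; python3 -m inch '[{"tx":0,"ty":0,"tz":0,"ax":0,"ay":0,"az":0,"jaw":0.3},{"tx":0,"ty":0,"tz":0,"ax":0,"ay":0,"az":0,"jaw":0.3},{"tx":0,"ty":0,"tz":0,"ax":0,"ay":0,"az":0,"jaw":0.3},{"tx":0,"ty":0,"tz":0,"ax":0,"ay":0,"az":0,"jaw":0.3},{"tx":0,"ty":0,"tz":0,"ax":0,"ay":0,"az":0,"jaw":0.3},{"tx":0,"ty":0,"tz":0,"ax":0,"ay":0,"az":0,"jaw":0.3}]'; python3 -c "
from h import *
st()"
```

```text
t: 9.75
ee_pos: [585.1, 48.5, 101.9]
orientation: [3.033, -0.818, -0.0]
ft_force: [0.1, 0.7, -0.2]
width: 78.8
t: 10.5
ee_pos: [585.3, 48.5, 102.0]
orientation: [-3.033, 0.82, -0.0]
ft_force: [0.5, -0.2, -0.5]
width: 51.8
t 10.5 pos [585.3  48.5 102. ] jawyaw-rail -25.1 tilt [ 0. -0. -1.] F [ 0.5 -0.2 -0.5] M [-0.12 -0.    0.04] w 51.8 tool delta cm [-0.01  0.01 -0.  ]
```

Second stroke, reset and regrip.

```bash
python3 -m inch '[{"tx":0,"ty":0,"tz":0,"ax":0,"ay":0,"az":-5,"jaw":0.3},{"tx":0,"ty":0,"tz":0,"ax":0,"ay":0,"az":-5,"jaw":0.3},{"tx":0,"ty":0,"tz":0,"ax":0,"ay":0,"az":-5,"jaw":0.3},{"tx":0,"ty":0,"tz":0,"ax":0,"ay":0,"az":-5,"jaw":0.3},{"tx":0,"ty":0,"tz":0,"ax":0,"ay":0,"az":-5,"jaw":0.3},{"tx":0,"ty":0,"tz":0,"ax":0,"ay":0,"az":-5,"jaw":0.3},{"tx":0,"ty":0,"tz":0,"ax":0,"ay":0,"az":-5,"jaw":0.3},{"tx":0,"ty":0,"tz":0,"ax":0,"ay":0,"az":-5,"jaw":0.3},{"tx":0,"ty":0,"tz":0,"ax":0,"ay":0,"az":-5,"jaw":0.3},{"tx":0,"ty":0,"tz":0,"ax":0,"ay":0,"az":-5,"jaw":0.3},{"tx":0,"ty":0,"tz":0,"ax":0,"ay":0,"az":0,"jaw":0.3}]'; python3 -m inch '[{"tx":0,"ty":0,"tz":0,"ax":0,"ay":0,"az":0,"jaw":0.9},{"tx":0,"ty":0,"tz":0,"ax":0,"ay":0,"az":0,"jaw":0.9},{"tx":0,"ty":0,"tz":0,"ax":0,"ay":0,"az":0,"jaw":0.9},{"tx":0,"ty":0,"tz":0,"ax":0,"ay":0,"az":0,"jaw":0.9},{"tx":0,"ty":0,"tz":0,"ax":0,"ay":0,"az":10,"jaw":0.9},{"tx":0,"ty":0,"tz":0,"ax":0,"ay":0,"az":10,"jaw":0.9},{"tx":0,"ty":0,"tz":0,"ax":0,"ay":0,"az":10,"jaw":0.9},{"tx":0,"ty":0,"tz":0,"ax":0,"ay":0,"az":10,"jaw":0.9},{"tx":0,"ty":0,"tz":0,"ax":0,"ay":0,"az":10,"jaw":0.9},{"tx":0,"ty":0,"tz":0,"ax":0,"ay":0,"az":0,"jaw":0.9}]'; python3 -m inch '[{"tx":0,"ty":0,"tz":0,"ax":0,"ay":0,"az":0,"jaw":0.3},{"tx":0,"ty":0,"tz":0,"ax":0,"ay":0,"az":0,"jaw":0.3},{"tx":0,"ty":0,"tz":0,"ax":0,"ay":0,"az":0,"jaw":0.3},{"tx":0,"ty":0,"tz":0,"ax":0,"ay":0,"az":0,"jaw":0.3},{"tx":0,"ty":0,"tz":0,"ax":0,"ay":0,"az":0,"jaw":0.3},{"tx":0,"ty":0,"tz":0,"ax":0,"ay":0,"az":0,"jaw":0.3}]'; python3 -c "
from h import *
st()
im,d=viewer.get_image('top'); cv2.imwrite('pics/t3.png',cv2.resize(im[180:215,220:265,::-1],None,fx=14,fy=14,interpolation=cv2.INTER_CUBIC))"
```

```text
t: 11.88
ee_pos: [585.1, 48.5, 101.9]
orientation: [3.095, 0.538, -0.0]
ft_force: [0.7, 0.2, -1.3]
width: 51.2
t: 13.12
ee_pos: [585.2, 48.5, 102.0]
orientation: [3.033, -0.818, -0.0]
ft_force: [-1.0, 0.9, -0.6]
width: 79.4
t: 13.88
ee_pos: [585.2, 48.5, 102.0]
orientation: [3.033, -0.82, 0.0]
ft_force: [0.7, 0.4, -1.4]
width: 51.4
t 13.88 pos [585.2  48.5 102. ] jawyaw-rail -25.1 tilt [ 0. -0. -1.] F [ 0.7  0.4 -1.4] M [-0.13  0.01  0.03] w 51.4 tool delta cm [-0.  0. -0.]
```

View pics/t3.png

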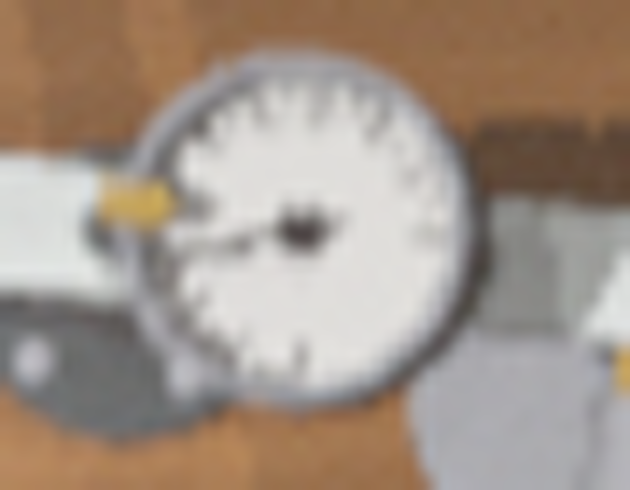

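The dial centre is at (303,230). The needle points about 12° below left, and the mark's clip (137,200) with its point at about (178,206) sits about 10.5° above left. The needle has about 22° to go, so I turn the knob 44°.

```bash
python3 -m inch '[{"tx":0,"ty":0,"tz":0,"ax":0,"ay":0,"az":-5,"jaw":0.3},{"tx":0,"ty":0,"tz":0,"ax":0,"ay":0,"az":-5,"jaw":0.3},{"tx":0,"ty":0,"tz":0,"ax":0,"ay":0,"az":-5,"jaw":0.3},{"tx":0,"ty":0,"tz":0,"ax":0,"ay":0,"az":-5,"jaw":0.3},{"tx":0,"ty":0,"tz":0,"ax":0,"ay":0,"az":-5,"jaw":0.3},{"tx":0,"ty":0,"tz":0,"ax":0,"ay":0,"az":-5,"jaw":0.3},{"tx":0,"ty":0,"tz":0,"ax":0,"ay":0,"az":-5,"jaw":0.3},{"tx":0,"ty":0,"tz":0,"ax":0,"ay":0,"az":-5,"jaw":0.3},{"tx":0,"ty":0,"tz":0,"ax":0,"ay":0,"az":-4,"jaw":0.3},{"tx":0,"ty":0,"tz":0,"ax":0,"ay":0,"az":0,"jaw":0.3},{"tx":0,"ty":0,"tz":0,"ax":0,"ay":0,"az":0,"jaw":0.3}]';  python3 -c "
from h import *
st()
im,d=viewer.get_image('top'); cv2.imwrite('pics/t4.png',cv2.resize(im[180:215,220:265,::-1],None,fx=14,fy=14,interpolation=cv2.INTER_CUBIC))"
```

```text
t: 15.3
ee_pos: [585.2, 48.5, 101.9]
orientation: [3.119, 0.374, -0.0]
ft_force: [0.8, -0.9, -1.4]
width: 51.6
t 15.3 pos [585.2  48.5 101.9] jawyaw-rail 18.9 tilt [-0. -0. -1.] F [ 0.8 -0.9 -1.4] M [-0.18 -0.01  0.14] w 51.6 tool delta cm [ 0.  0. -0.]
```

View pics/t4.png

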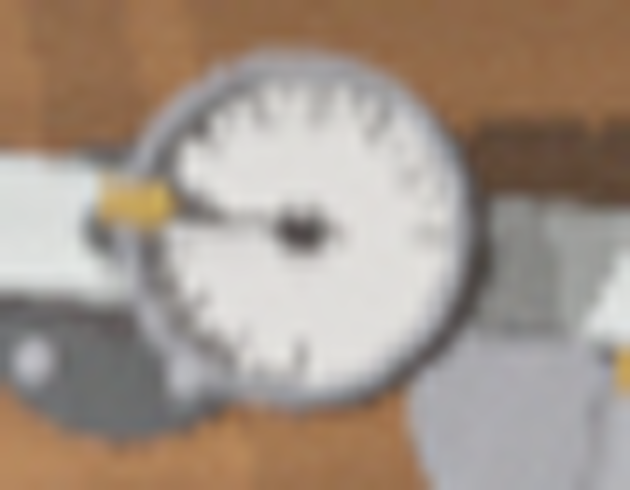

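The needle now lies at the mark, at about 10° up. Next I push gently upward: about 2 mm to reach the teeth, then feel.

```bash
python3 -m inch '[{"tx":0,"ty":0,"tz":-0.05,"ax":0,"ay":0,"az":0,"jaw":0.3},{"tx":0,"ty":0,"tz":-0.05,"ax":0,"ay":0,"az":0,"jaw":0.3},{"tx":0,"ty":0,"tz":-0.05,"ax":0,"ay":0,"az":0,"jaw":0.3},{"tx":0,"ty":0,"tz":0,"ax":0,"ay":0,"az":0,"jaw":0.3}]';  python3 -c "
from h import *
st()"; python3 -m inch '[{"tx":0,"ty":0,"tz":-0.03,"ax":0,"ay":0,"az":0,"jaw":0.3},{"tx":0,"ty":0,"tz":-0.03,"ax":0,"ay":0,"az":0,"jaw":0.3},{"tx":0,"ty":0,"tz":-0.03,"ax":0,"ay":0,"az":0,"jaw":0.3},{"tx":0,"ty":0,"tz":-0.03,"ax":0,"ay":0,"az":0,"jaw":0.3},{"tx":0,"ty":0,"tz":0,"ax":0,"ay":0,"az":0,"jaw":0.3}]';  python3 -c "
from h import *
st()"
```

```text
t: 15.85
ee_pos: [585.1, 48.5, 103.4]
orientation: [3.119, 0.376, -0.0]
ft_force: [2.1, -0.8, -5.4]
width: 51.2
t 15.85 pos [585.1  48.5 103.4] jawyaw-rail 18.9 tilt [-0. -0. -1.] F [ 2.1 -0.8 -5.4] M [-0.13 -0.25  0.06] w 51.2 tool delta cm [ 0.01  0.   -0.  ]
t: 16.48
ee_pos: [585.1, 48.5, 104.5]
orientation: [-3.119, -0.376, 0.0]
ft_force: [2.5, -0.4, -8.6]
width: 51.6
t 16.48 pos [585.1  48.5 104.5] jawyaw-rail 18.9 tilt [-0. -0. -1.] F [ 2.5 -0.4 -8.6] M [-0.14 -0.34  0.05] w 51.6 tool delta cm [ 0.01  0.   -0.  ]
```

```bash
python3 -m inch '[{"tx":0,"ty":0,"tz":-0.03,"ax":0,"ay":0,"az":0,"jaw":0.3},{"tx":0,"ty":0,"tz":0,"ax":0,"ay":0,"az":0,"jaw":0.3}]';  python3 -c "
from h import *
st()"
```

```text
t: 16.73
ee_pos: [585.1, 48.5, 104.7]
orientation: [3.119, 0.376, -0.0]
ft_force: [3.4, 0.5, -10.7]
width: 51.7
t 16.73 pos [585.1  48.5 104.7] jawyaw-rail 18.9 tilt [-0. -0. -1.] F [  3.4   0.5 -10.7] M [-0.09 -0.51  0.12] w 51.7 tool delta cm [ 0.01  0.01 -0.  ]
```

It stopped on a tooth (10.7 N, of which about 5 N is slide friction). I ease it round in 1.5° steps, stopping when the push force drops.

```bash
cat > chk.py <<'E'
from h import *
import sys
st(); o=get_obs(); sys.exit(0 if -18<o["ft_force"][2]<-8 and abs(o["moment"][2])<0.45 else 1)
E
python3 -m inch '[{"tx":0,"ty":0,"tz":0,"ax":0,"ay":0,"az":-1.5,"jaw":0.3},{"tx":0,"ty":0,"tz":0,"ax":0,"ay":0,"az":0,"jaw":0.3}]' >/dev/null; python3 chk.py && python3 -m inch '[{"tx":0,"ty":0,"tz":0,"ax":0,"ay":0,"az":-1.5,"jaw":0.3},{"tx":0,"ty":0,"tz":0,"ax":0,"ay":0,"az":0,"jaw":0.3}]' >/dev/null && python3 chk.py && python3 -m inch '[{"tx":0,"ty":0,"tz":0,"ax":0,"ay":0,"az":-1.5,"jaw":0.3},{"tx":0,"ty":0,"tz":0,"ax":0,"ay":0,"az":0,"jaw":0.3}]' >/dev/null && python3 chk.py && python3 -m inch '[{"tx":0,"ty":0,"tz":0,"ax":0,"ay":0,"az":-1.5,"jaw":0.3},{"tx":0,"ty":0,"tz":0,"ax":0,"ay":0,"az":0,"jaw":0.3}]' >/dev/null && python3 chk.py
```

```text
t 16.98 pos [585.1  48.5 104.9] jawyaw-rail 20.5 tilt [-0.  0. -1.] F [  2.5   0.1 -10. ] M [-0.07 -0.4  -0.05] w 51.6 tool delta cm [ 0.01  0.   -0.  ]
t 17.23 pos [585.2  48.5 105.3] jawyaw-rail 22.0 tilt [ 0. -0. -1.] F [ 1.4 -0.5 -5.8] M [-0.16 -0.09 -0.  ] w 51.4 tool delta cm [0. 0. 0.]
```

The force dropped and z rose to 105.3, so this is probably a gap. I push on carefully.

```bash
python3 -m inch '[{"tx":0,"ty":0,"tz":-0.03,"ax":0,"ay":0,"az":0,"jaw":0.3},{"tx":0,"ty":0,"tz":-0.03,"ax":0,"ay":0,"az":0,"jaw":0.3},{"tx":0,"ty":0,"tz":0,"ax":0,"ay":0,"az":0,"jaw":0.3}]'>/dev/null;  python3 -c "
from h import *
st()"
```

```text
t 17.6 pos [585.1  48.5 105.7] jawyaw-rail 21.9 tilt [-0. -0. -1.] F [ 0.8 -0.7 -5.4] M [-0.15 -0.16 -0.02] w 51.5 tool delta cm [ 0.01  0.   -0.  ]
```

```bash
for i in 1; do python3 -m inch '[{"tx":0,"ty":0,"tz":-0.03,"ax":0,"ay":0,"az":0,"jaw":0.3},{"tx":0,"ty":0,"tz":-0.03,"ax":0,"ay":0,"az":0,"jaw":0.3},{"tx":0,"ty":0,"tz":-0.03,"ax":0,"ay":0,"az":0,"jaw":0.3},{"tx":0,"ty":0,"tz":0,"ax":0,"ay":0,"az":0,"jaw":0.3}]'>/dev/null;  python3 -c "
from h import *
st()"; done
```

```text
t 18.1 pos [585.2  48.5 106.5] jawyaw-rail 21.9 tilt [-0. -0. -1.] F [ 1.4 -0.4 -7.1] M [-0.1  -0.21  0.02] w 51.3 tool delta cm [ 0.  0. -0.]
```

```bash
python3 -m inch '[{"tx":0,"ty":0,"tz":-0.03,"ax":0,"ay":0,"az":0,"jaw":0.3},{"tx":0,"ty":0,"tz":-0.03,"ax":0,"ay":0,"az":0,"jaw":0.3},{"tx":0,"ty":0,"tz":0,"ax":0,"ay":0,"az":0,"jaw":0.3}]'>/dev/null;  python3 -c "
from h import *
st()"; python3 -m inch '[{"tx":0,"ty":0,"tz":-0.03,"ax":0,"ay":0,"az":0,"jaw":0.3},{"tx":0,"ty":0,"tz":-0.03,"ax":0,"ay":0,"az":0,"jaw":0.3},{"tx":0,"ty":0,"tz":0,"ax":0,"ay":0,"az":0,"jaw":0.3}]'>/dev/null;  python3 -c "
from h import *
st()"
```

```text
t 18.48 pos [585.1  48.5 107.1] jawyaw-rail 21.9 tilt [-0. -0. -1.] F [ 1.3 -1.  -6.9] M [-0.12 -0.17  0.01] w 51.4 tool delta cm [ 0.  0. -0.]
t 18.85 pos [585.2  48.5 107.7] jawyaw-rail 21.9 tilt [-0. -0. -1.] F [ 1.6 -1.2 -7.4] M [-0.14 -0.18  0.06] w 51.1 tool delta cm [ 0.  0. -0.]
```

```bash
python3 -m inch '[{"tx":0,"ty":0,"tz":-0.03,"ax":0,"ay":0,"az":0,"jaw":0.3},{"tx":0,"ty":0,"tz":-0.03,"ax":0,"ay":0,"az":0,"jaw":0.3},{"tx":0,"ty":0,"tz":0,"ax":0,"ay":0,"az":0,"jaw":0.3}]'>/dev/null;  python3 chk.py; python3 -m inch '[{"tx":0,"ty":0,"tz":-0.03,"ax":0,"ay":0,"az":0,"jaw":0.3},{"tx":0,"ty":0,"tz":0,"ax":0,"ay":0,"az":0,"jaw":0.3}]'>/dev/null;  python3 chk.py
```

```text
t 19.23 pos [585.1  48.5 108.1] jawyaw-rail 21.9 tilt [-0. -0. -1.] F [ 2.5 -1.5 -9. ] M [-0.18 -0.32  0.06] w 51.8 tool delta cm [ 0.01  0.01 -0.  ]
t 19.48 pos [585.1  48.5 108.1] jawyaw-rail 21.9 tilt [-0. -0. -1.] F [  3.7  -0.7 -16.6] M [-0.13 -0.58  0.06] w 51.4 tool delta cm [ 0.01  0.01 -0.  ]
```

It is home: z is 108.1, the same as the starting grip height, and the force rises hard. I release the preload, open and rise clear.

```bash
python3 -m inch '[{"tx":0,"ty":0,"tz":0.04,"ax":0,"ay":0,"az":0,"jaw":0.3},{"tx":0,"ty":0,"tz":0,"ax":0,"ay":0,"az":0,"jaw":0.95},{"tx":0,"ty":0,"tz":0,"ax":0,"ay":0,"az":0,"jaw":0.95},{"tx":0,"ty":0,"tz":0,"ax":0,"ay":0,"az":0,"jaw":0.95},{"tx":0,"ty":0,"tz":0,"ax":0,"ay":0,"az":0,"jaw":0.95},{"tx":0,"ty":0,"tz":0,"ax":0,"ay":0,"az":0,"jaw":0.95}]'; python3 -c "
from h import *
st()
im,d=viewer.get_image('top'); a=cv2.resize(im[180:215,220:265,::-1],None,fx=10,fy=10,interpolation=cv2.INTER_CUBIC)
im,d=viewer.get_image('side'); b=cv2.resize(im[180:215,275:310,::-1],None,fx=10,fy=10,interpolation=cv2.INTER_CUBIC)
cv2.imwrite('pics/t5.png',np.hstack([a,b]))"
```

```text
t: 20.23
ee_pos: [585.2, 48.6, 108.3]
orientation: [-3.108, -0.457, -0.0]
ft_force: [1.0, 0.4, -0.2]
width: 83.4
t 20.23 pos [585.2  48.6 108.3] jawyaw-rail 21.9 tilt [ 0.  0. -1.] F [ 1.   0.4 -0.2] M [-0.04  0.05  0.04] w 83.4 tool delta cm [-0.01  0.   -0.  ]
```

View pics/t5.png

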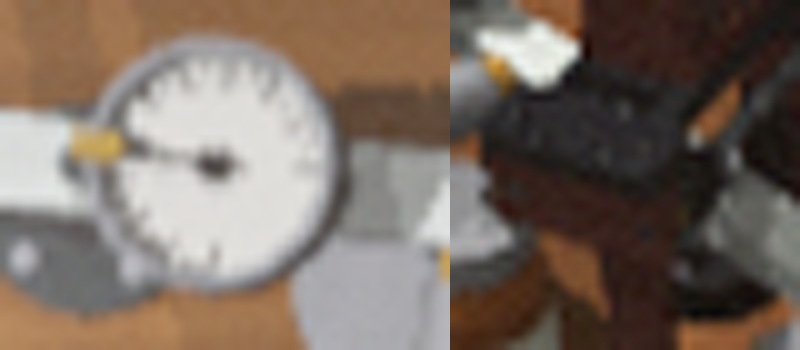

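The needle runs from (216,165) to (130,148) and lies at the mark's point. I rise clear and compare the knob in the side view with the start picture.

```bash
python3 -m inch '[{"tx":0,"ty":0,"tz":-1.5,"ax":0,"ay":0,"az":0,"jaw":0.95},{"tx":0,"ty":0,"tz":-3,"ax":0,"ay":0,"az":0,"jaw":0.95},{"tx":0,"ty":0,"tz":-4,"ax":0,"ay":0,"az":0,"jaw":0.95},{"tx":0,"ty":0,"tz":-4,"ax":0,"ay":0,"az":0,"jaw":0.95},{"tx":0,"ty":0,"tz":-3,"ax":0,"ay":0,"az":0,"jaw":0.95},{"tx":0,"ty":0,"tz":0,"ax":0,"ay":0,"az":0,"jaw":0.95},{"tx":0,"ty":0,"tz":0,"ax":0,"ay":0,"az":0,"jaw":0.95}]'; python3 -c "
from h import *
st()
im,d=viewer.get_image('side'); a=im[:,:,::-1]; b=cv2.imread('pics/side0.png')
f=lambda i:cv2.resize(i[185:220,280:320],None,fx=10,fy=10,interpolation=cv2.INTER_CUBIC)
cv2.imwrite('pics/s6.png',np.hstack([f(b),f(a)]))"
```

```text
t: 21.2
ee_pos: [584.6, 48.5, 262.8]
orientation: [-3.108, -0.457, 0.001]
ft_force: [-0.4, 0.2, -0.7]
width: 83.3
t 21.2 pos [584.6  48.5 262.8] jawyaw-rail 21.9 tilt [-0.001 -0.    -1.   ] F [-0.4  0.2 -0.7] M [-0.03  0.04  0.02] w 83.3 tool delta cm [ 0.05  0.02 -0.  ]
```

View pics/s6.png

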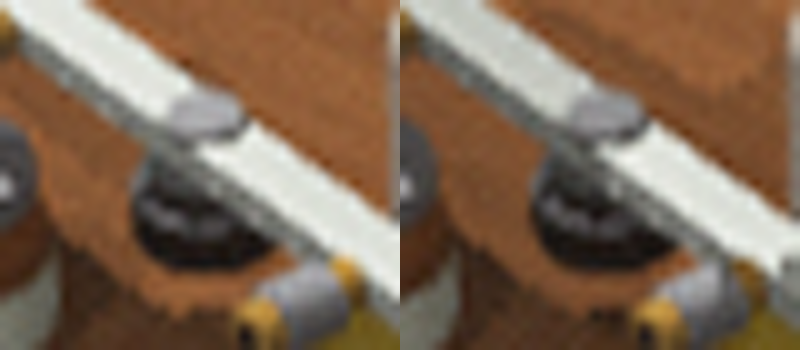

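The knob's lower edge sits at row 268 both before (left) and after (right), so it is back home. I hand the job in.

```bash
python3 -c "
from h import *
print(ctrl.close_job()); st()"
```

```text
the job is handed in; nothing more can be done
None
the job is handed in; nothing more can be done
```

The air is set and the job is handed in: the needle stands at the set mark, the knob is locked home, and the fingers are clear. It took about 21 of the 67 s; no verdict was reported.

- **What I did:** I pulled the knob down 6 mm to its stop and turned it about 147° in all, in three strokes with two regrips. Pushing up, it stopped on a tooth, where the total push was about 11 N, including roughly 5 N of slide friction. I eased it round 3° until the force dropped and it slid home, with a brief 16.6 N at the end stop.
- **Last checks:**
  - The grip height at home was 108.1 mm, the same as at the start, and the knob sits at the same height in the side view before and after.
  - In the top view the needle lies at the mark, within about 2° by eye; the limit is about 11.7°.
  - The arm stands about 15 cm above the bar with the wrist force near zero.
- **Not checked:** I did not re-measure the set mark or the bench things at the end. The mark looked unmoved in the top views, and I saw no unexpected contact force.
- **Checks that failed or disagreed:** The first move was refused because a row needs all seven numbers; nothing moved, and I repeated it in full. The networks gave wrong or missing finds for needle_tip and mark_tip, so I read those two from the pictures instead.

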